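# Stand the fallen bench stake on its foot

## Task

Two steel bench stakes lie on the goldsmith's bench; the tall one is needed to round a bracelet. Lift the free end of the tall stake and tip it up about its square foot until it stands upright on that foot, then let go; keep the foot down on the bench and in its place, not dragged along or carried through the air. Leave the short stake, the doming block and the tin as they are.

Things in the scene. Friction and masses are not known exactly. Their poses are not given: they have to be found in the camera images.
- tall_stake: Steel bench stake, 0.5 to 0.8 kg: square foot 46 x 46 x 14 mm, round shaft 22 mm thick, 160 mm long in all. Origin: centre of the foot's underside; own z runs along the shaft to the free end (z = 160). Lies on a side of the foot and the rim of the free end, sloping 4.7 degrees down to that end, which points away from the robot; origin 24 mm up. Tips up about its foot's edge, axis ending 23 mm nearer the robot.
- short_stake: The short bench stake, plain steel, 100 mm long in all, about 0.43 kg, also lying with its free end away from the robot; to be left lying. Built like the tall one: square foot 46 x 46 x 14 mm, round shaft 22 mm in diameter. Origin: centre of the foot's underside; its own z runs along the shaft from foot to free end.
- doming_block: Brass cube of 60 mm with round hollows in its top, 0.95 kg, standing loose on the bench between the two stakes' feet. Origin: centre of its underside.
- tin: Closed round aluminium tin, 80 mm in diameter, 50 mm high, 0.2 kg, standing loose on the bench beyond the stakes. Origin: centre of its underside.

How it is judged:
At the end, for the whole second after the job is handed in: The tall stake stands at rest on its foot on the bench, its shaft within about 10 degrees of vertical, its origin within 70 mm of where it was at the start (tipping up alone moves it about 33 mm); the short stake, the doming block and the tin are within 30 mm of where they were (angle between tall_stake's own z axis and vertical below 0.17 rad and height (world z) of tall_stake below 0.01 m and distance of tall_stake from where it was at the start of the episode below 0.07 m and linear speed of tall_stake below 0.02 m/s and angular speed of tall_stake below 0.1 rad/s and distance of each of short_stake, doming_block, tin from where it was at the start of the episode below 0.03 m); the robot touches nothing.
It fails at once if the tall stake's foot is lifted clear of the bench (its origin rises above 55 mm; tipping up never raises it above about 33 mm) (height (world z) of tall_stake above 0.055 m).
It fails at once if the short stake is moved more than 30 mm (distance of short_stake from where it was at the start of the episode above 0.03 m).
It fails at once if the doming block is moved more than 30 mm (distance of doming_block from where it was at the start of the episode above 0.03 m).
It fails at once if the tin is moved more than 30 mm (distance of tin from where it was at the start of the episode above 0.03 m).
It also fails if it takes over 48 s, if anything falls off the work surface, if the arm or the gripper's body presses on something with over 40 N, if the wrist force passes 120 N, or if a joint passes its speed limit or range.

## Robot

A 6-joint arm with a two-finger parallel gripper is mounted at the origin on the work surface. World frame = base frame: x ahead of the robot, y to its left, z up, the work surface at z = 0. Lengths are in m, angles in rad, forces in N, time in s.
With the tool pointing down it reaches from about 0.275 to 0.975 m from the base axis. Payload 8.4 kg.
Tool frame: the origin (TCP) lies midway between the tips of the shut fingers; the grasp point (between the pads) lies 19 mm behind it (robot.grip_point_offset is the distance from the TCP to the grasp point, in m); z points along the fingers, y is the direction in which the jaws open and shut (so a half turn about z gives the same grasp; the last joint's range is limited). The gripper opens to 92 mm and grips with 3 to 60 N. Pads are 20 mm wide; open, the fingers measure 128 mm over their backs; the gripper's body (75 mm by 189 mm) begins 69 mm behind the grasp point.
Start: joints at [1.282, 0.353, 1.633, -0, 1.155, -0.002], TCP at [0.177, 0.599, 0.215] pointing down, gripper open.
Joint ranges: [-2.63, 2.63], [-0.92, 2.1], [0.06, 2.66], [-1.3, 4.44], [0, 2.69], [-3.02, 3.02]. Speed limits (rad/s): [2.22, 2.22, 2.79, 3.14, 3.14, 3.14].

## Interface

Orientations are given as a unit quaternion [x, y, z, w].
In Python, from rig import robot gives the robot as it stands. Calls block until the motion is done:
- robot.goto(position, orientation): joint-space move of the TCP to a pose.
- robot.move_straight(position, max_speed=0.15, rotation=None, stop_force=None): straight line of the TCP; rotation=None keeps the orientation; max_speed is the mean speed in m/s. With stop_force (N) it stops when the force on the tool has changed by that much, and returns True; else False.
- robot.move_j(angles): joint-space move.
- robot.open_gripper() and robot.clamp(): open the fingers fully, or close them until they stop; the grip force is fixed at half the most.
- robot.pause(seconds).
- robot.inverse_kinematics(position, orientation): joint angles nearest the present ones, or None.
- robot.snapshot(name): name is "side" or "top"; returns (picture, depth): 400x640x3 uint8, red, green, blue; 400x640 float32, m along the optical axis (not along the pixel's ray), 0 where there is no reading.
- robot.camera_info(name): a dict with "camera_matrix" (3x3 intrinsics, pixels), "k1" (the pictures are not rectified: a ray, as slopes to the right and down, at radius r is drawn at 1 + k1 r^2 times it, then the intrinsics apply), "R" (3x3) and "t" (3): a world point X has camera coordinates R X + t. Camera axes: x right, y down, z forward; pixel columns grow to the right and rows downward; lengths in m; the calibration is good to about 2 mm. A picture is of the moment at which its call begins. camera_info takes no time and is no camera call.
A pose or a line that the arm cannot do raises robot.Unreachable and nothing moves.
- robot.finish_job(): hands the job in, once; it reports no verdict.
Readings, each from a call of its own:
- robot.get_clock(): time.
- robot.get_q(): joint angles.
- robot.get_joint_vel(): joint speeds.
- robot.get_effort(): joint torques, N m.
- robot.get_position(): TCP position.
- robot.get_tcp_rot(): TCP orientation.
- robot.get_contact_force(): force on the tool from outside, world axes, zero at the start.
- robot.get_moment(): the same for the moment, N m.
- robot.get_finger_gap(): finger opening in m.
Only numpy, scipy, OpenCV 4.12 (cv2) and the standard library are available. Lean on these libraries where they do the work, as an engineer would, in place of code of your own. Each camera call takes 0.05 s, during which the arm holds its last target.

## Working session

There is one attempt and no reset: what is moved stays moved. The work goes in short steps, each a Python script; the robot and the scene stay as the last script left them, time stands still between calls to the robot, and variables do not carry over. Pictures are saved under pics/ and viewed, and the job is handed in when it is done.

```bash
mkdir -p pics; ls
python3 - <<'E'
from rig import robot
import cv2,numpy as np
for n in("side","top"):
    p,d=robot.snapshot(n); cv2.imwrite(f"pics/{n}0.png",p[:,:,::-1]); np.save(f"pics/{n}0.npy",d)
    c=robot.camera_info(n); print(n,c, (d==0).mean())
print(robot.get_tcp_rot(),robot.get_clock(),robot.grip_point_offset)
E
```

```text
pics
side {'camera_matrix': array([[365.73820399,   0.        , 317.42076067],
       [  0.        , 365.73820399, 195.69085883],
       [  0.        ,   0.        ,   1.        ]]), 'k1': -0.08505277968999762, 'R': array([[ 0.92332151, -0.38381878, -0.01267052],
       [-0.23846304, -0.5471645 , -0.80233807],
       [ 0.30101956,  0.74383745, -0.59673535]]), 't': array([-0.57769897,  0.16959233,  0.51782485])} 0.00383203125
top {'camera_matrix': array([[413.597629  ,   0.        , 313.30152316],
       [  0.        , 413.597629  , 193.16398967],
       [  0.        ,   0.        ,   1.        ]]), 'k1': -0.022311797104414385, 'R': array([[-0.01567101, -0.99973403, -0.01691995],
       [-0.9849734 ,  0.01834605, -0.17172893],
       [ 0.17199367,  0.01397454, -0.98499893]]), 't': array([0.01567251, 0.60563553, 0.62540841])} 0.00379296875
[ 1.42901301e-01  9.89736761e-01 -5.95602729e-04 -8.63009301e-05] 0.1 0.0187
```

View pics/side0.png

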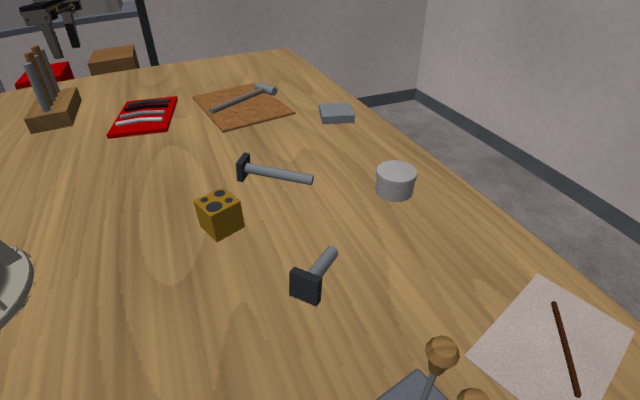

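View pics/top0.png

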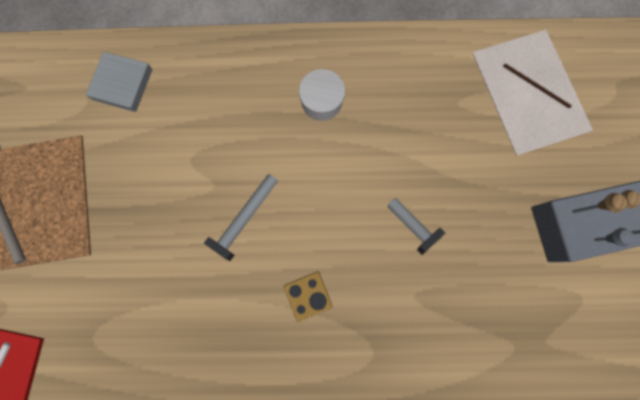

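The side view shows the tall stake from its foot at (243,168) to its free end at (312,180). The short one is at (305,285), the block at (220,213) and the tin at (395,180). In the top view the tall stake runs from its foot at (219,248) to its tip at (273,180). Next I'll turn these into positions using depth and rays.

```bash
cat > h.py <<'E'
import numpy as np, cv2
from rig import robot
def cloud(n,d):
    c=robot.camera_info(n);K=c["camera_matrix"];R=c["R"];t=c["t"]
    v,u=np.mgrid[0:400,0:640].astype(np.float64)
    pts=np.stack([u.ravel(),v.ravel()],1)[:,None]
    xy=cv2.undistortPoints(pts,K,np.array([c["k1"],0,0,0.]))[:,0]
    P=np.c_[xy,np.ones(len(xy))]*d.reshape(-1,1)
    return ((P-t)@R).reshape(400,640,3)
E
python3 - <<'E'
from h import *
boxes={"top":{"tall":(198,170,285,265),"short":(382,192,450,260),"block":(275,262,340,328),"tin":(290,60,355,128)},
"side":{"tall":(230,148,320,190),"short":(282,240,345,310),"block":(188,180,250,245),"tin":(370,155,422,205)}}
for n in boxes:
    d=np.load(f"pics/{n}0.npy");W=cloud(n,d);img=cv2.imread(f"pics/{n}0.png")
    hsv=cv2.cvtColor(img,cv2.COLOR_BGR2HSV)
    for o,(a,b,c,e) in boxes[n].items():
        w=W[b:e,a:c].reshape(-1,3);dd=d[b:e,a:c].ravel();s=hsv[b:e,a:c].reshape(-1,3)
        m=(dd>0)&(w[:,2]>0.008)
        if o!="block": m&=s[:,1]<90
        q=w[m]; print(n,o,len(q),"c",q.mean(0).round(4),"min",np.percentile(q,1,axis=0).round(4),"max",np.percentile(q,99,axis=0).round(4),'bench z',np.median(w[(dd>0)&~m][:,2]).round(4))
        if o in("tall","short"):
            # shaft fit
            r=cv2.minAreaRect((q[:,:2]*1000).astype(np.float32));
            k=q[:,2]<0.03
            l=cv2.fitLine((q[k,:2]).astype(np.float32),cv2.DIST_HUBER,0,0.001,0.001).ravel()
            u=l[:2]*np.sign(l[0]);yaw=np.arctan2(u[1],u[0]);s_=(q[:,:2]-l[2:])@u;nn=(q[:,:2]-l[2:])@np.array([-u[1],u[0]])
            print("  yaw",np.degrees(yaw).round(2),"p0",l[2:]+u*np.percentile(s_,1),"p1",l[2:]+u*np.percentile(s_,99),"len",np.ptp(np.percentile(s_,[1,99])))
            sb=np.linspace(s_.min(),s_.max(),12)
            for i in range(11):
                kk=(s_>=sb[i])&(s_<sb[i+1])
                if kk.any(): print("   ",sb[i].round(4),kk.sum(),'n',nn[kk].min().round(4),nn[kk].max().round(4),'zmax',q[kk,2].max().round(4))
E
```

```text
top tall 1369 c [0.5681 0.1269 0.0297] min [0.5031 0.0722 0.014 ] max [0.6417 0.1805 0.0489] bench z 0.0007
  yaw -32.28 p0 [0.50916915 0.16013715] p1 [0.64097092 0.07687766] len 0.15589691718290052
    -0.0999 226 n -0.0146 0.0317 zmax 0.0503
    -0.0851 161 n -0.0146 0.0313 zmax 0.049
    -0.0704 116 n -0.0041 0.0177 zmax 0.0356
    -0.0556 115 n -0.0048 0.0167 zmax 0.0346
    -0.0408 109 n -0.0049 0.0157 zmax 0.0326
    -0.0261 111 n -0.006 0.0144 zmax 0.0303
    -0.0113 109 n -0.0071 0.014 zmax 0.0296
    0.0034 109 n -0.0078 0.0136 zmax 0.0302
    0.0182 106 n -0.0087 0.0122 zmax 0.0275
    0.033 105 n -0.0096 0.0113 zmax 0.0261
    0.0477 101 n -0.0107 0.0104 zmax 0.0255
top short 936 c [ 0.5511 -0.1637  0.031 ] min [ 0.5079 -0.2025  0.0134] max [ 0.5966 -0.1246  0.0489] bench z 0.0005
  yaw 33.88 p0 [ 0.51456042 -0.18383265] p1 [ 0.59498525 -0.12982896] len 0.09687390074027147
    -0.0772 86 n -0.0295 0.0133 zmax 0.05
    -0.0679 180 n -0.0317 0.0136 zmax 0.0517
    -0.0585 97 n -0.032 0.0021 zmax 0.0473
    -0.0492 74 n -0.0172 0.0034 zmax 0.0348
    -0.0398 74 n -0.0159 0.00
[... 1394 characters left out ...]
-0.0416 672 n -0.021 0.0256 zmax 0.0491
    -0.0322 185 n -0.0204 0.0261 zmax 0.0482
    -0.0227 21 n -0.0186 0.0239 zmax 0.0466
    -0.0133 29 n -0.0063 0.0121 zmax 0.0329
    -0.0039 70 n -0.0072 0.0143 zmax 0.032
    0.0055 68 n -0.0074 0.0138 zmax 0.0297
    0.0149 62 n -0.0066 0.0128 zmax 0.0282
    0.0244 57 n -0.0065 0.0141 zmax 0.0277
    0.0338 61 n -0.0058 0.0143 zmax 0.0258
    0.0432 54 n -0.0061 0.0139 zmax 0.0252
    0.0526 51 n -0.0059 0.0146 zmax 0.0239
side block 1728 c [ 0.4426 -0.0007  0.0449] min [ 0.4066 -0.0242  0.0088] max [0.4797 0.0424 0.0617] bench z 0.0
side tin 1324 c [ 0.7787 -0.0276  0.0402] min [ 0.7487 -0.054   0.0092] max [0.8223 0.0194 0.0518] bench z 0.0006
```

```bash
cat > plan.py <<'E'
from h import *
from scipy.spatial.transform import Rotation as Rot
def shaft(n="top",d=None):
    W=cloud(n,d);img=None
    w=W[165:270,195:290].reshape(-1,3); m=(w[:,2]>0.008)&(w[:,2]<0.08)
    q=w[m]; return q
def pose(O,u,a,th,tau,gz):
    """axis point a (m) at stake tilt th(rad); TCP = gz beyond axis along tool z. O=foot pivot-edge ground pt (s=0)"""
    if th<0: s=.014+(a-.014)*np.cos(th)-.023*np.sin(th); h=(a-.014)*np.sin(th)+.023*np.cos(th)
    else: s=a*np.cos(th)-.023*np.sin(th); h=a*np.sin(th)+.023*np.cos(th)
    f=th+tau; U=np.array([u[0],u[1],0.]);Z=np.array([0,0,1.])
    zt=np.sin(f)*U-np.cos(f)*Z
    p=np.array([O[0],O[1],0])+s*U+h*Z+gz*zt
    out=[]
    for sg in(1,-1):
        y=sg*np.cross(Z,U); x=np.cross(y,zt)
        out.append(Rot.from_matrix(np.c_[x,y,zt]).as_quat())
    return p,out
E
python3 - <<'E'
from plan import *
q=shaft("top",np.load("pics/top0.npy"))
# shaft only: distance from foot; take bins, mid of edges
u=np.array([np.cos(np.radians(-35)),np.sin(np.radians(-35))])
for it in range(4):
    n=np.array([-u[1],u[0]]);s=q[:,:2]@u;t=q[:,:2]@n;s0=np.percentile(s,0.5);s1=np.percentile(s,99.5)
    b=np.arange(s0+.03,s1-.008,.008);c=[]
    for x in b:
        k=(s>=x)&(s<x+.008);c.append((x+.004,(t[k].min()+t[k].max())/2))
    pf=np.polyfit(*np.array(c).T,1);yaw=np.arctan2(u[1],u[0])+np.arctan(pf[0]);u=np.array([np.cos(yaw),np.sin(yaw)])
n=np.array([-u[1],u[0]]);s=q[:,:2]@u;t=q[:,:2]@n
k=s<s0+.012
print("yaw",np.degrees(yaw),"s range",s.min(),s0,s1,s.max(),"t shaft",np.polyval(pf,.5),"foot t",t[k].min(),t[k].max())
tm=np.mean([x[1] for x in c]); tip=s1*u+tm*n; print("tip",tip,"foot end",s0*u+tm*n)
O=(s1-.16)*u+tm*n
np.savez("est.npz",O=O,u=u)
for tau in np.radians([0,-15,-30,-45]):
  for a in(.11,.13):
    for sg in(0,1):
      r=[]
      for th in np.radians([-4.7,0,15,30,45,60,75,88]):
        p,o=pose(O,u,a,th,tau,.011); j=robot.inverse_kinematics(p,o[sg]); r.append(None if j is None else np.round(j,2).tolist())
      print(np.degrees(tau).round(),a,sg,[x is not None for x in r],r[0],r[-1])
E
```

```text
yaw -35.546235242192886 s range 0.31781704159741664 0.320691485297887 0.4779040648758403 0.4789539676735022 t shaft 0.43499205367293803 foot t 0.4121657470280075 0.45821712278662574
tip [0.6417319  0.07609566] foot end [0.51381642 0.16749272]
0.0 0.11 0 [True, True, True, True, False, False, False, False] [0.14, 0.62, 1.75, 0.08, 0.83, -0.87] None
0.0 0.11 1 [True, True, True, True, False, False, False, False] [0.14, 0.62, 1.75, 0.08, 0.83, 2.28] None
0.0 0.13 0 [True, True, True, True, False, False, False, False] [0.12, 0.64, 1.72, 0.07, 0.85, -0.88] None
0.0 0.13 1 [True, True, True, True, False, False, False, False] [0.12, 0.64, 1.72, 0.07, 0.85, 2.26] None
-15.0 0.11 0 [True, True, True, True, True, True, False, False] [0.05, 0.72, 1.59, 0.24, 1.11, -1.04] None
-15.0 0.11 1 [True, True, True, True, True, True, False, False] [0.05, 0.72, 1.59, 0.24, 1.11, 2.11] None
-15.0 0.13 0 [True, True, True, True, True, True, False, False] [0.03, 0.74, 1.56, 0.23, 1.13, -1.05] None
-15.0 0.13 1 [True, True, True, True, True, True, False, False] [0.03, 0.74, 1.56, 0.23, 1.13, 2.1] None
-30.0 
[... 273 characters left out ...]
.03, 0.87, 1.39, 0.33, 1.41, -1.12] None
-30.0 0.13 1 [True, True, True, True, True, True, True, False] [-0.03, 0.87, 1.39, 0.33, 1.41, 2.02] None
-45.0 0.11 0 [True, True, True, True, True, True, True, True] [-0.06, 1.0, 1.27, 0.42, 1.65, -1.15] [0.81, 0.41, 2.17, -1.14, 0.84, 0.78]
-45.0 0.11 1 [True, True, True, True, True, True, True, True] [-0.06, 1.0, 1.27, 0.42, 1.65, 1.99] [0.81, 0.41, 2.17, -1.14, 0.84, -2.36]
-45.0 0.13 0 [True, True, True, True, True, True, True, True] [-0.08, 1.02, 1.22, 0.41, 1.68, -1.15] [0.81, 0.37, 2.16, -1.11, 0.86, 0.72]
-45.0 0.13 1 [True, True, True, True, True, True, True, True] [-0.08, 1.02, 1.22, 0.41, 1.68, 1.99] [0.81, 0.37, 2.16, -1.11, 0.86, -2.42]
```

Run:
```python
from plan import *
e=np.load("est.npz");O,u=e["O"],e["u"]
O=O+0
for a in(.06,.08,.10,.12,.14,.15):
  for tau in(-20,-25,-30,-35,-40,-45):
    best=[]
    for sg in(0,1):
      m=None;last=None
      for th in range(0,96,2):
        p,o=pose(O,u,a,np.radians(th),np.radians(tau),.008); j=robot.inverse_kinematics(p,o[sg])
        if j is None: break
        m=th;last=np.round(j,2).tolist()
      best.append((m,last))
    print(a,tau,best[0])
```

```text
0.06 -20 (64, [0.77, 0.52, 2.18, -1.29, 0.79, 0.93])
0.06 -25 (68, [0.77, 0.51, 2.18, -1.27, 0.78, 0.9])
0.06 -30 (74, [0.79, 0.52, 2.18, -1.27, 0.8, 0.94])
0.06 -35 (80, [0.82, 0.53, 2.18, -1.28, 0.82, 0.97])
0.06 -40 (86, [0.84, 0.54, 2.19, -1.29, 0.84, 1.0])
0.06 -45 (92, [0.86, 0.55, 2.19, -1.29, 0.86, 1.04])
0.08 -20 (66, [0.77, 0.5, 2.18, -1.29, 0.83, 0.92])
0.08 -25 (72, [0.8, 0.5, 2.18, -1.3, 0.85, 0.95])
0.08 -30 (76, [0.81, 0.49, 2.18, -1.27, 0.84, 0.93])
0.08 -35 (82, [0.83, 0.5, 2.19, -1.27, 0.86, 0.96])
0.08 -40 (88, [0.86, 0.52, 2.19, -1.28, 0.88, 0.99])
0.08 -45 (94, [0.89, 0.53, 2.19, -1.28, 0.91, 1.03])
0.1 -20 (66, [0.75, 0.46, 2.17, -1.27, 0.83, 0.86])
0.1 -25 (74, [0.81, 0.48, 2.18, -1.29, 0.89, 0.94])
0.1 -30 (80, [0.85, 0.49, 2.19, -1.29, 0.92, 0.97])
0.1 -35 (86, [0.88, 0.5, 2.19, -1.29, 0.94, 1.0])
0.1 -40 (92, [0.91, 0.52, 2.19, -1.28, 0.96, 1.03])
0.1 -45 (94, [0.89, 0.49, 2.19, -1.24, 0.92, 0.97])
0.12 -20 (68, [0.76, 0.43, 2.17, -1.27, 0.87, 0.85])
0.12 -25 (76, [0.83, 0.46, 2.18, -1.29, 0.93, 0.93])
0.12 -30 (82, [0.87, 0.46, 2.19, -1.28, 0.96, 0.96])
0.12 -35 (90, [0.93, 0.5, 2.19, -1.29, 1.02, 1.04])
0.12 -40 (94, [0.94, 0.49, 2.19, -1.27, 1.01, 1.02])
0.12 -45 (94, [0.9, 0.44, 2.18, -1.2, 0.94, 0.92])
0.14 -20 (70, [0.78, 0.41, 2.17, -1.27, 0.91, 0.84])
0.14 -25 (78, [0.85, 0.43, 2.18, -1.29, 0.97, 0.92])
0.14 -30 (86, [0.92, 0.47, 2.19, -1.29, 1.04, 1.0])
0.14 -35 (94, [0.98, 0.51, 2.19, -1.29, 1.1, 1.07])
0.14 -40 (94, [0.94, 0.45, 2.19, -1.24, 1.03, 0.97])
0.14 -45 (94, [0.9, 0.4, 2.18, -1.17, 0.96, 0.86])
0.15 -20 (72, [0.8, 0.41, 2.17, -1.29, 0.95, 0.86])
0.15 -25 (80, [0.87, 0.43, 2.18, -1.29, 1.01, 0.94])
0.15 -30 (88, [0.94, 0.47, 2.19, -1.29, 1.08, 1.01])
0.15 -35 (94, [0.99, 0.48, 2.19, -1.28, 1.11, 1.04])
0.15 -40 (94, [0.95, 0.43, 2.18, -1.22, 1.04, 0.94])
0.15 -45 (94, [0.9, 0.38, 2.17, -1.15, 0.97, 0.83])
```

```bash
cat >> plan.py <<'E'
e=np.load("est.npz");u=e["u"];O=e["O"]-.0015*u
A,TAU,GZ=.12,np.radians(-36),.008
def P(thdeg):
    p,o=pose(O,u,A,np.radians(thdeg),TAU,GZ); return p,o[0]
E
python3 - <<'E'
from plan import *
for th in(-4.7,0,20,40,60,80,86,88,90):
    p,o=P(th);j=robot.inverse_kinematics(p,o);print(th,p.round(3),None if j is None else np.round(j,2))
    if th>=86:
        for dz in(.05,.1,.15):
            print("   up",dz,robot.inverse_kinematics(p+[0,0,dz],o) is not None)
p,o=P(-4.7);print(robot.inverse_kinematics(p+[0,0,.15],o))
robot.goto(p+[0,0,.15],o);print(robot.get_clock(),robot.get_position())
for n in("side","top"):
    im,d=robot.snapshot(n);cv2.imwrite(f"pics/{n}1.png",im[:,:,::-1])
E
```

```text
-4.7 [0.605 0.102 0.008] [-0.04  0.92  1.34  0.36  1.51 -1.14]
0 [0.604 0.103 0.017] [-0.03  0.86  1.4   0.34  1.44 -1.12]
20 [0.594 0.11  0.055] [ 0.08  0.62  1.63  0.2   1.11 -0.98]
40 [0.574 0.125 0.087] [ 0.24  0.42  1.86 -0.07  0.82 -0.66]
60 [0.546 0.145 0.108] [ 0.49  0.33  2.04 -0.62  0.67  0.02]
80 [0.513 0.168 0.116] [ 0.79  0.39  2.17 -1.15  0.85  0.76]
86 [0.503 0.175 0.116] [ 0.87  0.45  2.18 -1.24  0.94  0.92]
   up 0.05 True
   up 0.1 True
   up 0.15 True
88 [0.5   0.177 0.116] [ 0.9   0.47  2.19 -1.26  0.97  0.97]
   up 0.05 True
   up 0.1 True
   up 0.15 True
90 [0.497 0.18  0.115] [ 0.93  0.49  2.19 -1.28  1.01  1.02]
   up 0.05 True
   up 0.1 True
   up 0.15 True
[-0.0444425   0.74550506  1.30679447  0.36652165  1.70481031 -1.06205415]
2.4833 [0.60478162 0.10357662 0.15842831]
```

Run:
```python
import cv2,numpy as np
a=cv2.imread("pics/side1.png");b=cv2.imread("pics/top1.png")
cv2.imwrite("pics/b1.png",np.hstack([a[60:320,120:500],b[100:360,120:500]]))
```

```text
(no output)
```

View pics/b1.png

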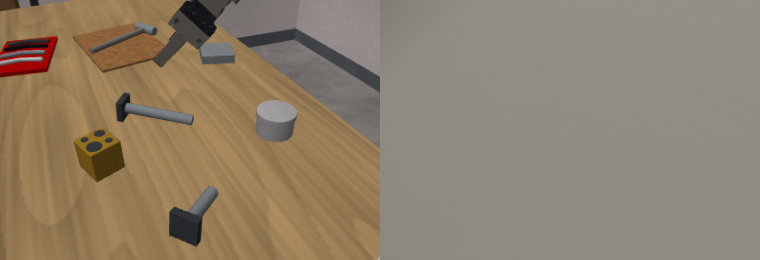

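The side view shows the tilted gripper (around (185,35) in the crop) above the stake, clear of the tin. The arm blocks the top view. Next I'll go down, with a force stop.

Run:
```python
from plan import *
p,o=P(-4.7)
print(robot.get_position(),robot.get_contact_force())
print(robot.move_straight(p+[0,0,.03],max_speed=.12,rotation=o))
print(robot.move_straight(p,max_speed=.04,rotation=o,stop_force=6))
print(p,robot.get_position(),robot.get_contact_force(),robot.get_clock())
im,d=robot.snapshot("side");cv2.imwrite("pics/side2.png",cv2.resize(im[120:220,210:370,::-1],(800,500)))
```

```text
[0.60479501 0.10351279 0.1584256 ] [ 0.10131703 -0.2687706  -0.76166331]
False
False
[0.60496432 0.10236651 0.0081721 ] [0.60508747 0.10237273 0.00831504] [ 0.26727346 -0.18584787  1.33535918] 4.6333
```

View pics/side2.png

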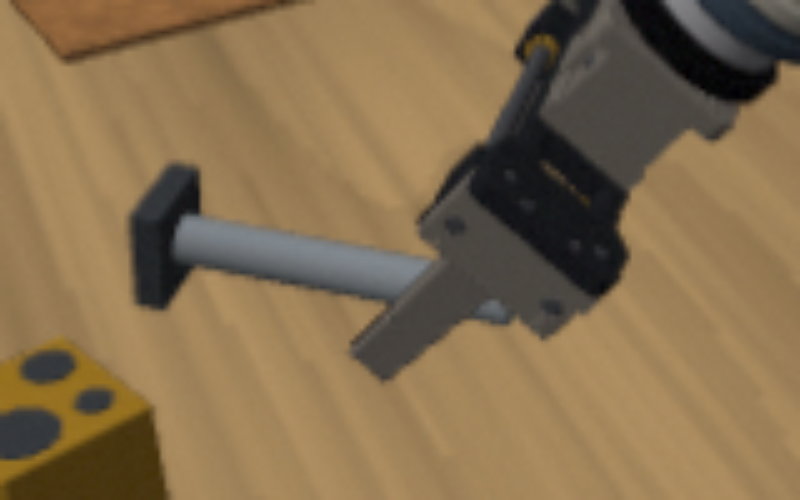

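The near finger (tip at about (370,365)) is on the near side of the shaft, and the shaft passes behind it as intended. Next I'll clamp and start the tip.

Run:
```python
from plan import *
robot.clamp();print(robot.get_finger_gap(),robot.get_contact_force().round(1),robot.get_position())
for th in(0,8,16):
    p,o=P(th);r=robot.move_straight(p,max_speed=.05,rotation=o,stop_force=40)
    print(th,r,(robot.get_position()-p).round(4),robot.get_contact_force().round(1),np.round(robot.get_moment(),2),robot.get_finger_gap(),robot.get_clock())
im,d=robot.snapshot("side");cv2.imwrite("pics/side3.png",cv2.resize(im[110:235,180:380,::-1],(800,500)))
```

```text
0.02130331936336594 [-0.7 -0.1 -1. ] [0.60501971 0.10238933 0.00817524]
0 False [0.0002 0.0001 0.0005] [ 1.4 -0.3 -3.2] [-0.4  -0.56 -0.1 ] 0.021311405636311134 6.0667
8 False [-0.     -0.     -0.0003] [ 0.6  0.3 -3.5] [-0.25 -0.52 -0.1 ] 0.021305867553222963 6.5417
16 False [-0.0001 -0.     -0.0004] [ 1.3  0.9 -3.2] [-0.12 -0.41 -0.14] 0.02163940636467236 7.0167
```

View pics/side3.png

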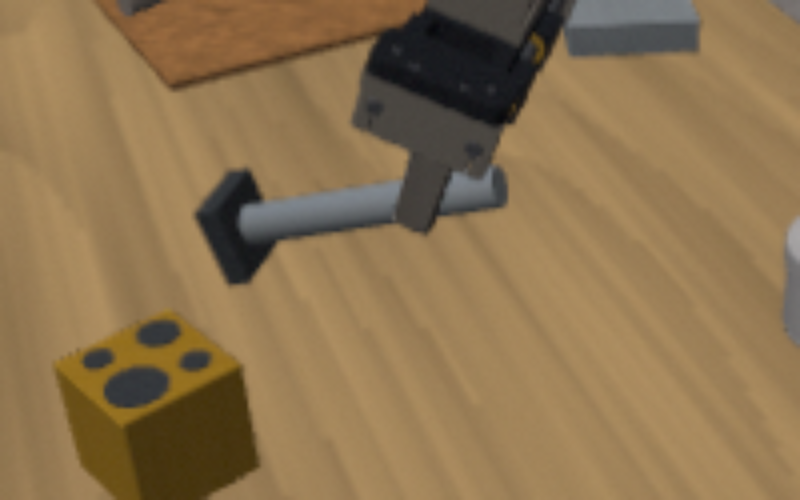

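The stake is tipping as planned. Its foot is on the bench at crop (240,280), the shaft has lifted, and forces are low. I'll continue.

Run:
```python
from plan import *
for th in(24,32,40,48,56,64,70):
    p,o=P(th);r=robot.move_straight(p,max_speed=.045,rotation=o,stop_force=40)
    print(th,r,(robot.get_position()-p).round(4),robot.get_contact_force().round(1),np.round(robot.get_moment(),2),robot.get_finger_gap(),robot.get_clock())
    if r: break
im,d=robot.snapshot("side");cv2.imwrite("pics/side4.png",cv2.resize(im[110:235,180:380,::-1],(800,500)))
```

```text
24 False [-0.0002 -0.     -0.0004] [-0.2  0.6 -4. ] [-0.   -0.22 -0.08] 0.02141734162665731 7.575
32 False [-0.0001 -0.0001 -0.0003] [-1.1  0.4 -4.1] [-0.03 -0.11  0.01] 0.021189377240768435 8.0833
40 False [ 0.     -0.0001 -0.0003] [-0.  -0.4 -4.6] [-0.08 -0.02 -0.03] 0.02134038800101602 8.5917
48 False [ 0.0003 -0.     -0.0002] [ 0.1 -0.4 -4.9] [ 0.01  0.09 -0.01] 0.021638870445543617 9.1
56 False [ 0.0004  0.     -0.0001] [ 0.5 -0.2 -5. ] [0.12 0.22 0.  ] 0.02117396691746606 9.6083
64 False [ 0.0005  0.0001 -0.    ] [-0.7  1.  -5. ] [0.28 0.39 0.01] 0.0213536730473619 10.1167
70 False [ 0.0004  0.0002 -0.0001] [-0.1 -0.2 -5.9] [ 0.4   0.56 -0.03] 0.02134793483697587 10.5417
```

View pics/side4.png

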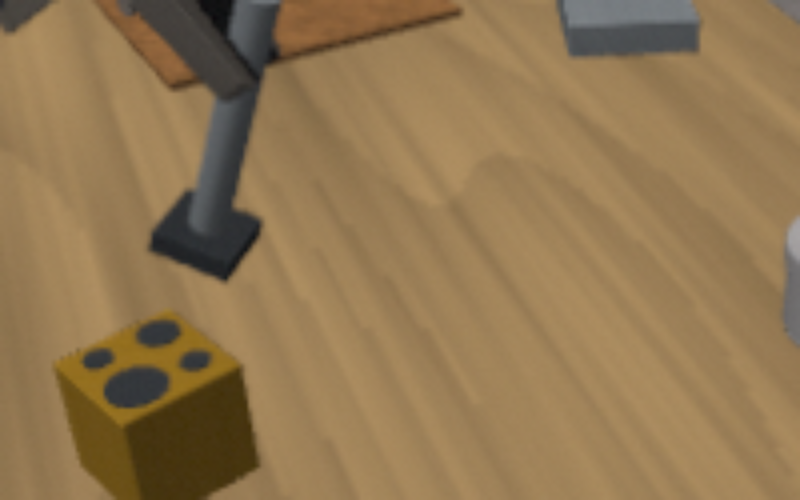

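Run:
```python
from plan import *
for th in(76,82,86,89):
    p,o=P(th);r=robot.move_straight(p,max_speed=.04,rotation=o,stop_force=25)
    print(th,r,(robot.get_position()-p).round(4),robot.get_contact_force().round(1),np.round(robot.get_moment(),2),robot.get_finger_gap(),robot.get_clock())
    if r: break
im,d=robot.snapshot("side");cv2.imwrite("pics/side5.png",cv2.resize(im[90:215,160:360,::-1],(800,500)));np.save("pics/side5.npy",d)
W=cloud("side",d)
# foot/shaft points near the expected spot
w=W.reshape(-1,3);c=O-.023*u
k=(np.hypot(*(w[:,:2]-c).T)<.04)&(w[:,2]>.006)
f=w[k];print("expected",c)
for lo in np.arange(.006,.11,.008):
    s=f[(f[:,2]>=lo)&(f[:,2]<lo+.008)]
    if len(s)>3: print(lo.round(3),len(s),s.mean(0).round(4),np.ptp(s[:,:2],axis=0).round(3))
```

```text
76 False [ 0.0003  0.0002 -0.    ] [-0.4 -0.6 -6. ] [ 0.47  0.69 -0.02] 0.021076239130305475 11.05
82 False [ 0.0003  0.0002 -0.0001] [ 0.5 -0.2 -5.2] [ 0.58  0.82 -0.02] 0.021393138053359382 11.5083
86 False [ 0.0002  0.0002 -0.0002] [ 0.1  0.2 -5.4] [0.62 0.92 0.02] 0.021256197064165403 11.8583
89 False [ 0.0001  0.0001 -0.0002] [ 0.2  0.2 -5.4] [0.64 0.94 0.03] 0.021495589678339477 12.1583
expected [0.4916141  0.18335653]
0.006 84 [0.4908 0.1649 0.0101] [0.06  0.035]
0.014 197 [0.4917 0.1749 0.0167] [0.06  0.056]
0.022 36 [0.492  0.1746 0.0258] [0.021 0.014]
0.03 32 [0.4924 0.1748 0.0345] [0.019 0.012]
0.038 29 [0.4919 0.1747 0.042 ] [0.019 0.01 ]
0.046 34 [0.4922 0.1742 0.0506] [0.019 0.012]
0.054 31 [0.4932 0.1744 0.0582] [0.019 0.009]
0.062 29 [0.4925 0.1738 0.0662] [0.02  0.012]
0.07 35 [0.4917 0.1726 0.0742] [0.02  0.014]
0.078 39 [0.4937 0.1726 0.0822] [0.022 0.012]
0.086 35 [0.4932 0.1723 0.0899] [0.02  0.012]
0.094 40 [0.4935 0.1722 0.0978] [0.022 0.012]
0.102 32 [0.495  0.1707 0.106 ] [0.023 0.012]
```

View pics/side5.png

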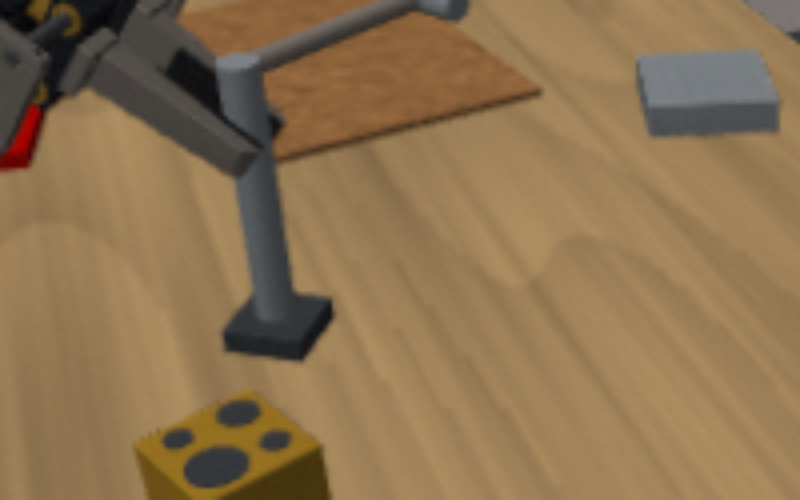

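The stake is nearly upright, leaning about 3° away from the robot. The gripper is carrying the weight, so the foot may be a millimetre or two off the bench. I'll turn a little further, ease down to contact, then release.

Run:
```python
from plan import *
p,o=P(91)
try: robot.move_straight(p,max_speed=.04,rotation=o,stop_force=25)
except robot.Unreachable: 
    print("91 unreachable");p,o=P(90);robot.move_straight(p,max_speed=.04,rotation=o,stop_force=25)
robot.pause(.3);print(robot.get_contact_force().round(1))
p=robot.get_position()
print(robot.move_straight(p-[0,0,.006],max_speed=.008,stop_force=4),robot.get_position()-p,robot.get_contact_force().round(1),np.round(robot.get_moment(),2),robot.get_clock())
d=robot.snapshot("side")[1]
w=cloud("side",d).reshape(-1,3);c=O-.023*u
f=w[(np.hypot(*(w[:,:2]-c).T)<.04)&(w[:,2]>.022)&(w[:,2]<.1)]
print("lean per m",np.polyfit(f[:,2],f[:,0],1)[0],np.polyfit(f[:,2],f[:,1],1)[0])
```

```text
[-0.6 -0.1 -5.4]
True [ 1.50567091e-04 -2.73019098e-05 -1.63973040e-03] [1.1 0.3 4.4] [-0.07 -0.22  0.02] 13.1417
lean per m -0.007833386108398073 -0.01857618902160735
```

Run:
```python
from plan import *
robot.open_gripper();robot.pause(.3);print(robot.get_finger_gap(),robot.get_contact_force().round(1))
p=robot.get_position()
z=Rot.from_quat(robot.get_tcp_rot()).as_matrix()[:,2]
print(robot.move_straight(p+[0,0,.12],max_speed=.1,stop_force=8),robot.get_position(),robot.get_contact_force().round(1),robot.get_clock())
im,d=robot.snapshot("side");cv2.imwrite("pics/side6.png",im[:,:,::-1])
```

```text
0.09186124699322648 [0.4 0.3 0. ]
False [0.49466691 0.18026334 0.23196131] [ 0.  -0.6  0.3] 15.9583
```

View pics/side6.png

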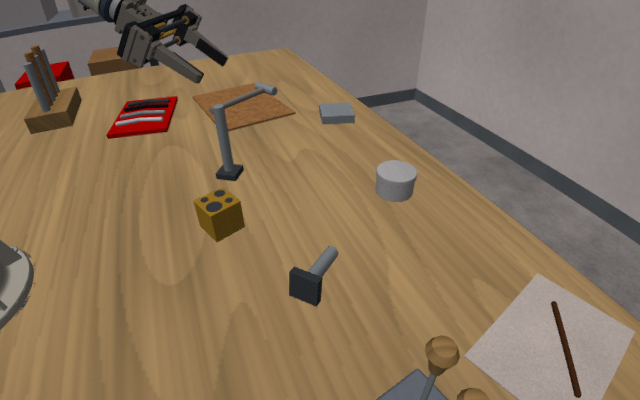

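The stake now stands free, foot at (230,173) and tip at (218,106), with the gripper well above it. The short stake, block and tin are at the same pixels as before. One quick numeric check, then I'll hand in.

Run:
```python
from plan import *
robot.pause(.5)
im,d=robot.snapshot("side")
w=cloud("side",d).reshape(-1,3);c=O-.023*u
near=w[(np.hypot(*(w[:,:2]-c).T)<.04)]
f=near[(near[:,2]>.022)&(near[:,2]<.155)]
print("lean",np.polyfit(f[:,2],f[:,0],1)[0],np.polyfit(f[:,2],f[:,1],1)[0],"top z",near[near[:,2]<.2][:,2].max(),"shaft xy",f.mean(0),"O start",O)
d0=np.load("pics/side0.npy");df=np.abs(d-d0)
for o,(a,b,cc,e) in {"short":(282,240,345,310),"block":(188,190,250,245),"tin":(370,155,422,205)}.items():
    print(o,np.median(df[b:e,a:cc]),np.percentile(df[b:e,a:cc],95))
print(robot.get_contact_force().round(1),robot.get_clock())
robot.finish_job()
```

```text
lean -0.0005699956005892458 -0.004796021002442751 top z 0.16149277186328526 shaft xy [0.49174114 0.17405157 0.09374691] O start [0.51032797 0.16998525]
short 0.0009570122 0.002882555
block 0.0010500848 0.0031859223
tin 0.0012240112 0.003622219
[ 0.  -0.  -0.1] 16.5583
the job is handed in; nothing more can be done
```

The tall stake is standing upright on its foot, and I handed the job in at 16.6 s of the 48 s allowed. I gripped it near the free end with the tool tilted back, then tipped it about its foot's edge in an arc. At the top I eased it down until it touched the bench, let go and withdrew straight up.

- **Final checks:** the shaft leans about 0.3° and its top is 161 mm up (160 mm expected). The origin moved about 25–30 mm against the 70 mm limit, the larger figure allowing for the camera seeing only one side of the shaft.
- **Other things in the scene:** the depth pictures of the short stake, the doming block and the tin match the start to within noise. The force reading was zero after release.
- **One departure from plan:** from roughly 40° of tilt on, the gripper seemed to carry most or all of the stake's weight. The stake had also turned about 2° in the grip, so the foot was probably 1–2 mm off the bench, far below the 55 mm limit. I turned it about 2° further and lowered it 1.6 mm to contact before opening.

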